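# Case the finished housings and hook the cover on

## Task

Lift every finished housing (orange plug) straight up out of the interlocked row, without dragging it sideways, and stand each upright in a pocket of the blue case. Then close the case with its cover: tilt it to hook the yellow-banded edge under the steel lip, and lower the other edge so that it lies flat and square on the case. Leave the plain housings standing in the row where they are, and do not disturb the bottle, the scraper or the caliper.

Things in the scene. Friction and masses are not known exactly. Their poses are not given: they have to be found in the camera images.
- done_a_mid (a point): FINISHED housing (orange plug in the spigot's bore; may be absent), in the row: black aluminium block 48 x 48 x 60 mm with a bright top; on it a bright spigot ring, 27 mm diameter, 22 mm high (82 mm in all), 0.19 to 0.32 kg. T-rail sticks out 10 mm on its +y side, T-slot in its -y side, both full height. Point: on the spigot axis, 41 mm above the underside; z up.
- done_b_mid (a point): FINISHED housing (orange plug in the spigot's bore; may be absent), in the row: black aluminium block 48 x 48 x 60 mm with a bright top; on it a bright spigot ring, 27 mm diameter, 22 mm high (82 mm in all), 0.19 to 0.32 kg. T-rail sticks out 10 mm on its +y side, T-slot in its -y side, both full height. Point: on the spigot axis, 41 mm above the underside; z up.
- done_c_mid (a point): FINISHED housing (orange plug in the spigot's bore; may be absent), in the row: black aluminium block 48 x 48 x 60 mm with a bright top; on it a bright spigot ring, 27 mm diameter, 22 mm high (82 mm in all), 0.19 to 0.32 kg. T-rail sticks out 10 mm on its +y side, T-slot in its -y side, both full height. Point: on the spigot axis, 41 mm above the underside; z up.
- done_d_mid (a point): FINISHED housing (orange plug in the spigot's bore; may be absent), in the row: black aluminium block 48 x 48 x 60 mm with a bright top; on it a bright spigot ring, 27 mm diameter, 22 mm high (82 mm in all), 0.19 to 0.32 kg. T-rail sticks out 10 mm on its +y side, T-slot in its -y side, both full height. Point: on the spigot axis, 41 mm above the underside; z up.
- plain_a_mid (a point): PLAIN housing (open dark bore, always there), stays in the row: black aluminium block 48 x 48 x 60 mm with a bright top; on it a bright spigot ring, 27 mm diameter, 22 mm high (82 mm in all), 0.19 to 0.32 kg. T-rail sticks out 10 mm on its +y side, T-slot in its -y side, both full height. Point: on the spigot axis, 41 mm above the underside; z up.
- plain_b_mid (a point): PLAIN housing (open dark bore, always there), stays in the row: black aluminium block 48 x 48 x 60 mm with a bright top; on it a bright spigot ring, 27 mm diameter, 22 mm high (82 mm in all), 0.19 to 0.32 kg. T-rail sticks out 10 mm on its +y side, T-slot in its -y side, both full height. Point: on the spigot axis, 41 mm above the underside; z up.
- plain_c_mid (a point): PLAIN housing (open dark bore, always there), stays in the row: black aluminium block 48 x 48 x 60 mm with a bright top; on it a bright spigot ring, 27 mm diameter, 22 mm high (82 mm in all), 0.19 to 0.32 kg. T-rail sticks out 10 mm on its +y side, T-slot in its -y side, both full height. Point: on the spigot axis, 41 mm above the underside; z up.
- sheet: fixed cardboard sheet 110 x 380 mm, 5 mm thick, under the row. Origin on the bench under the middle of the row, y along the row. Up to 7 housings stand on it 50 mm apart, in line with it, finished and plain mixed, a plain one at each end; each one's rail sits in the next one's slot with about 1.5 mm of play, smooth, so it comes out only upwards, free once lifted 60 mm.
- case: fixed blue carry case, open on top, outside 170 (x) x 166 (y) mm. Origin: centre of its underside, z up. Inner floor 4 mm up; a grey insert 40 mm high makes 2 x 2 pockets. The walls end in a level ledge 96 mm up on which the cover rests; opening inside the walls x -73 to +72, y -78 to +78 mm. Steel lip along the -x side (towards the robot), rim along the +x side, none on the y sides.
- lip (a point): middle of the free edge of the case's steel lip, at its underside, 107 mm above the case's underside (11 mm above the ledge, lip 3 mm thick), at case x = -71 mm. The lip's upright has its inner face 11 mm behind this, at x = -82 mm. Axes as the case.
- rim (a point): middle of the inner face of the case's rim, at ledge height, at case x = +82 mm; the rim stands 6 mm above the ledge, so the cover has 5 mm of play between rim and lip upright. Axes as the case.
- pocket0 (a point): centre of the floor of one pocket of the case (axes as the case): 58 (x) by 76 (y) mm, so a housing in line with the case, either way round, with its spigot over this point has 4 to 5 mm to spare; any pocket may be used.
- pocket1 (a point): centre of the floor of one pocket of the case (axes as the case): 58 (x) by 76 (y) mm, so a housing in line with the case, either way round, with its spigot over this point has 4 to 5 mm to spare; any pocket may be used.
- pocket2 (a point): centre of the floor of one pocket of the case (axes as the case): 58 (x) by 76 (y) mm, so a housing in line with the case, either way round, with its spigot over this point has 4 to 5 mm to spare; any pocket may be used.
- pocket3 (a point): centre of the floor of one pocket of the case (axes as the case): 58 (x) by 76 (y) mm, so a housing in line with the case, either way round, with its spigot over this point has 4 to 5 mm to spare; any pocket may be used.
- cover_grip (a point): centre of the grip bar of the case's cover, a loose flat grey panel 159 (x) x 160 (y) x 5 mm, 0.22 to 0.37 kg, lying handle up. Black bar 14 mm thick (x), 90 long (y), 18 high, its underside 14 mm above the panel's top; this point is 28 mm above the panel's underside, over its centre. Axes as the panel: z up, -x to the yellow-banded edge.
- cover_hook (a point): middle of the yellow-banded edge of the cover, at its underside (79.5 mm from the panel's centre along its -x): the edge that goes under the steel lip. Axes as the panel's.
- bottle_mid (a point): water bottle with a yellow cap, 60 mm across, 150 mm high, standing; point half-way up. Bystander.
- scraper: deburring scraper with a red handle, 160 mm long, lying on the bench. Bystander.
- caliper: pocket caliper, 210 mm long, lying on the bench. Bystander.
Mind the look-alikes: they are no part of the job. What is shaped like the part that bears done_b_mid but red is not meant.

How it is judged:
On the way, in this order (a step that is already met when the one before it is completed fails the run):
1. all the finished housings stand upright in the case (x of done_a_mid in the frame of case between -0.066 and 0.066 m and y of done_a_mid in the frame of case between -0.079 and 0.079 m and z of done_a_mid in the frame of case between 0.037 and 0.053 m and angle between each of done_a_mid, done_b_mid, done_c_mid, done_d_mid's own z axis and vertical below 0.12 rad and x of done_b_mid in the frame of case between -0.066 and 0.066 m and y of done_b_mid in the frame of case between -0.079 and 0.079 m and z of done_b_mid in the frame of case between 0.037 and 0.053 m and x of done_c_mid in the frame of case between -0.066 and 0.066 m and y of done_c_mid in the frame of case between -0.079 and 0.079 m and z of done_c_mid in the frame of case between 0.037 and 0.053 m and x of done_d_mid in the frame of case between -0.066 and 0.066 m and y of done_d_mid in the frame of case between -0.079 and 0.079 m and z of done_d_mid in the frame of case between 0.037 and 0.053 m), for 0.2 s.
2. the cover, tilted, has its yellow-banded edge under the lip (x of cover_hook in the frame of case between -0.086 and -0.0735 m and z of cover_hook in the frame of case between 0.092 and 0.107 m and y of cover_hook in the frame of case between -0.025 and 0.025 m and angle between cover_hook's own z axis and vertical above 0.05 rad).
At the end, for the whole second after the job is handed in: Every finished housing stands in a case pocket, upright within 7 deg; the cover lies at rest on the ledges, flat within 2 deg, square within 4.5 deg and 15 mm, banded edge 2.5 mm or more under the lip; the plain housings stand within 25 mm of their start; nothing else disturbed (all of step 1 and x of cover_hook in the frame of case between -0.086 and -0.0735 m and z of cover_hook in the frame of case between 0.092 and 0.107 m and y of cover_hook in the frame of case between -0.025 and 0.025 m and z of cover_grip in the frame of case between 0.119 and 0.129 m and y of cover_grip in the frame of case between -0.015 and 0.015 m and angle between cover_grip's own z axis and vertical below 0.035 rad and angle between the x axis of cover_grip and the x axis of case, either way round below 0.08 rad and linear speed of cover below 0.02 m/s and angle between each of plain_a_mid, plain_b_mid, plain_c_mid's own z axis and vertical below 0.1 rad and distance of each of plain_a_mid, plain_b_mid, plain_c_mid from where it was at the start of the episode below 0.025 m); the robot touches nothing.
It fails at once if a finished housing pulled more than 12 mm sideways out of the row's line before its rail is nearly clear of its neighbours (lifted 40 mm) ((z of done_a_mid in the frame of sheet between 0 and 0.085 m and y of done_a_mid in the frame of sheet between -0.18 and 0.18 m and (x of done_a_mid in the frame of sheet between 0.012 and 0.036 m or x of done_a_mid in the frame of sheet between -0.036 and -0.012 m)) or (z of done_b_mid in the frame of sheet between 0 and 0.085 m and y of done_b_mid in the frame of sheet between -0.18 and 0.18 m and (x of done_b_mid in the frame of sheet between 0.012 and 0.036 m or x of done_b_mid in the frame of sheet between -0.036 and -0.012 m)) or (z of done_c_mid in the frame of sheet between 0 and 0.085 m and y of done_c_mid in the frame of sheet between -0.18 and 0.18 m and (x of done_c_mid in the frame of sheet between 0.012 and 0.036 m or x of done_c_mid in the frame of sheet between -0.036 and -0.012 m)) or (z of done_d_mid in the frame of sheet between 0 and 0.085 m and y of done_d_mid in the frame of sheet between -0.18 and 0.18 m and (x of done_d_mid in the frame of sheet between 0.012 and 0.036 m or x of done_d_mid in the frame of sheet between -0.036 and -0.012 m))).
It fails at once if a plain housing lifted or shifted by more than 35 mm (distance of any of plain_a_mid, plain_b_mid, plain_c_mid from where it was at the start of the episode above 0.035 m).
It fails at once if the bottle, scraper or caliper shifted by more than 20 mm (distance of any of bottle_mid, scraper, caliper from where it was at the start of the episode above 0.02 m).
Of done_a, done_b, done_c, done_d only 3 to 4 are there at a start; the rules pass over those that are not, and their reading is None.
At some moment in a run one of cover may be knocked a few centimetres aside while the robot is not near it.
It also fails if it takes over 192 s, if anything falls off the work surface, if the arm or the gripper's body presses on something with over 40 N, if the wrist force passes 120 N, or if a joint passes its speed limit or range.

## Robot

A 7-joint arm with a two-finger parallel gripper is mounted at the origin on the work surface. World frame = base frame: x ahead of the robot, y to its left, z up, the work surface at z = 0. Lengths are in m, angles in rad, forces in N, time in s.
With the tool pointing down it reaches from about 0.425 to 0.95 m from the base axis. Payload 16.7 kg.
Tool frame: the origin (TCP) lies midway between the tips of the shut fingers; the grasp point (between the pads) lies 19 mm behind it; z points along the fingers, y is the line along which they close (so a half turn about z gives the same grasp; the last joint's range is limited). The gripper opens to 94 mm and grips with 3 to 60 N. Pads are 16 mm wide; open, the fingers measure 119 mm over their backs; the gripper's body (75 mm by 177 mm) begins 78 mm behind the grasp point.
Start: joints at [1.2, 0.426, 0.074, 1.606, -0.034, 1.111, -0.067], TCP at [0.148, -0.658, 0.205] pointing down, gripper open.
Joint ranges: [-2.85, 2.85], [-0.5, 2.14], [-1.23, 1.37], [0.21, 2.46], [-1.02, 4.16], [0.16, 2.05], [-2.73, 2.73]. Speed limits (rad/s): [1.89, 1.89, 2.39, 2.39, 3.01, 3.01, 3.01].

## Interface

Orientations are given as a unit quaternion [x, y, z, w].
In Python, from station import * gives the robot as it stands.
- The arm moves only by the tool drive_tool, never from a script. Its argument "increments" is a list of rows, each a list of 4 numbers: the shift along the tool's x, y, z in mm, then the turn about the tool's z in units of 8 degrees (1.0 is 8 degrees). A call has 1 to 20 rows; each row shifts and turns the commanded pose from where the row before left it, along the tool's axes as they then stand; what a row does not reach is not made up. A row lasts 1/10 s, in which the tool goes at most 50 mm and 8.59 degrees, less where a joint would pass 70% of its speed; a pose out of reach is approached as far as the arm can. A call with a gripper value outside its range is refused whole. "claw" is the gripper's target within -1 to 1 (shut at 1, half-way at 0, fully open at -1), set as the call begins (left out, the last holds). The fingers move at their own pace and stop on an object; "squeeze" is the grip in N (left out, the last holds). Time passes only in rows, so rows that do not move let the fingers close. It gives the time, the measured TCP pose, the force, the opening and the grip force at its end, in the units of the state.
- get_obs(): the state, without advancing time (a new reading comes with each control period).
- camera(name): name is "side" or "top" or "wrist"; returns a dict with "img" (400x640x3 uint8, red, green, blue), "fovy" (degrees; the focal length in pixels is half the picture's height over the tangent of half this angle, whatever the lens; pixels are square), "cx", "cy" (the principal point, pixels), "k1" (the pictures are not rectified: a ray, as slopes to the right and down, at radius r is drawn at 1 + k1 r^2 times it, then the intrinsics apply), "origin" and "orientation" of the camera in the world. Camera axes: x right, y up, looking along -z (the intrinsics and any distortion apply to the point x, -y, -z); pixel columns grow to the right and rows downward; lengths in m; the calibration is good to about 2 mm. A picture is of the moment at which its call begins. There is no depth.
- job_done(): hands the job in; it is judged then, once.
Trained networks look in a picture, given as the dict that the camera call returned (one of the last four; its "shot" number tells which), for a name from the list of things; names that differ only in an ending like _2 or _b are one class to them, and where a whole thing is asked for, a point or a joint stands for the part that bears it (a point fixed in the world has none). Each returns a list of dicts, best first, with "conf" (0 to 1); they miss things now and then, are a little off and sometimes report something else, mostly with a low value. They report only what shows in the picture. A call takes as long as a camera call. They do not tell look-alikes from the thing itself.
- outline_of(picture, query): "mask" (400x640 bool, what is visible of it) and "point" ([column, row] in pixels, amid what is visible of it).
- landmark_of(picture, query): "point" ([column, row] in pixels: a listed point, or the origin of a listed thing).
The state is a dict: "time": time; "qpos": joint angles; "dq": joint speeds; "joint_efforts": joint torques, N m; "tool_pos": TCP position; "eef_rot": TCP orientation; "force": force on the tool from outside, world axes, zero at the start; "torque": the same for the moment, N m; "opening": opening from 0.0 (shut) to 1.0 (fully open); "gripper_force": force on a finger pad.
Only numpy, scipy, OpenCV 4.12 (cv2) and the standard library are available. Lean on these libraries where they do the work, as an engineer would, in place of code of your own. Each camera call takes 0.05 s, during which the arm holds its last target. There are 200 camera calls.

## Working session

There is one attempt and no reset: what is moved stays moved. The work goes in short steps, Python scripts to look and compute and a tool call to move; the robot and the scene stay as the last step left them, time stands still between calls to the robot, and variables do not carry over. Pictures are saved under pics/ and viewed, at most 15 in all, crops included, and the job is handed in when it is done.

Besides the shell and the picture viewer there is one more tool, called after "Call:" by a JSON object that holds its "fn" and its "kwargs", one argument or row to a line. drive_tool: Moves the arm, as the interface text tells. Its arguments: {"type":"object","properties":{"increments":{"type":"array"},"claw":{"type":"number"},"squeeze":{"type":"number"}},"required":["increments"]}

```bash
ls; mkdir -p pics; cat > h.py <<'E'
from station import *
import numpy as np, cv2
from scipy.spatial.transform import Rotation as R
def K(c):
    h,w=c["img"].shape[:2]; f=h/2/np.tan(np.radians(c["fovy"])/2); return f
def ray(c,p):
    f=K(c); d=np.array([(p[0]-c["cx"])/f,(p[1]-c["cy"])/f]); u=d.copy()
    for _ in range(30): u=d/(1+c["k1"]*(u@u))
    v=R.from_quat(c["orientation"]).apply([u[0],-u[1],-1]); return np.array(c["origin"]),v
def onz(c,p,z):
    o,v=ray(c,p); return o+v*(z-o[2])/v[2]
def proj(c,P):
    q=R.from_quat(c["orientation"]).inv().apply(np.array(P)-c["origin"]); u=np.array([q[0],-q[1]])/-q[2]
    return u*(1+c["k1"]*(u@u))*K(c)+[c["cx"],c["cy"]]
def tri(obs):
    A=np.zeros((3,3));b=np.zeros(3)
    for c,p in obs:
        o,v=ray(c,p); v=v/np.linalg.norm(v); M=np.eye(3)-np.outer(v,v); A+=M;b+=M@o
    return np.linalg.solve(A,b)
def save(c,n): cv2.imwrite("pics/"+n,c["img"][:,:,::-1])
E
python3 - <<'E'
from h import *
np.set_printoptions(precision=4,suppress=True)
o=get_obs(); print(o["time"],o["tool_pos"],o["eef_rot"])
a=camera("top");b=camera("side")
save(a,"t1.png");save(b,"s1.png")
for c in (a,b):
    print(c["fovy"],c["k1"],c["origin"],c["orientation"],c["shot"])
    for q in ["done_a_mid","plain_a_mid","sheet","case","lip","rim","pocket0","cover_grip","cover_hook","bottle_mid","scraper","caliper"]:
        print(q,[(round(d["conf"],2),np.round(d["point"],1).tolist()) for d in landmark_of(c,q)[:9]])
E
```

```text
pics
0.0 [ 0.1484 -0.658   0.2048] [ 0.9939  0.1107 -0.0001 -0.0006]
50.68655236586944 -0.08776782581635474 [0.3778 0.0271 1.1053] [-0.0514  0.0673  0.7074 -0.7018] 1
done_a_mid [(0.96, [263.0, 208.8]), (0.37, [203.5, 213.1])]
plain_a_mid [(0.71, [202.4, 212.2]), (0.7, [281.3, 209.7])]
sheet [(0.69, [229.1, 215.2]), (0.56, [223.7, 210.2])]
case [(0.81, [354.0, 197.0]), (0.54, [389.0, 142.9])]
lip [(0.63, [354.8, 159.3])]
rim [(0.92, [353.8, 154.9]), (0.25, [183.0, 214.0])]
pocket0 [(0.98, [337.3, 187.2]), (0.89, [369.3, 205.5]), (0.85, [344.7, 210.8]), (0.56, [368.1, 183.7]), (0.43, [471.3, 236.6])]
cover_grip [(0.89, [472.4, 236.5]), (0.44, [352.6, 158.9]), (0.36, [366.3, 220.4])]
cover_hook [(0.72, [477.4, 261.8]), (0.64, [223.1, 210.1]), (0.59, [304.9, 148.9])]
bottle_mid [(0.95, [388.0, 142.9])]
scraper [(0.81, [303.9, 150.9])]
caliper [(0.75, [231.8, 149.0])]
43.60080404467395 -0.1416380488737602 [-0.2382  1.0185  0.841 ] [-0.17    0.4744  0.8207 -0.2693] 2
done_a_mid [(0.67, [291.2, 237.9])]
plain_a_mid [(0.82, [301.1, 223.6])]
sheet [(0.96, [269.3, 262.2]), (0.29, [337.5, 218.2])]
case []
lip [(0.76, [351.9, 181.4])]
rim [(0.66, [306.5, 176.0])]
pocket0 [(0.93, [312.3, 213.6]), (0.85, [328.3, 202.2]), (0.82, [333.9, 218.7]), (0.58, [346.2, 202.6])]
cover_grip [(0.97, [406.1, 173.0]), (0.29, [329.2, 212.3])]
cover_hook [(0.72, [428.7, 189.9])]
bottle_mid [(0.71, [311.9, 168.8])]
scraper [(0.63, [275.6, 215.7])]
caliper [(0.65, [225.8, 243.6])]
```

```bash
python3 - <<'E'
import cv2
a=cv2.imread("pics/t1.png")[110:290,160:520]; cv2.imwrite("pics/t1c.png",cv2.resize(a,(800,400),interpolation=cv2.INTER_CUBIC))
a=cv2.imread("pics/s1.png")[140:310,190:460]; cv2.imwrite("pics/s1c.png",cv2.resize(a,(800,504),interpolation=cv2.INTER_CUBIC))
E
```

```text
(no output)
```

View pics/t1c.png

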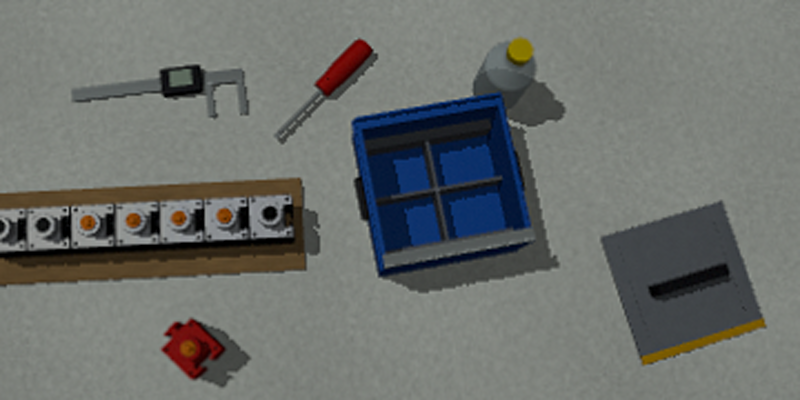

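View pics/s1c.png

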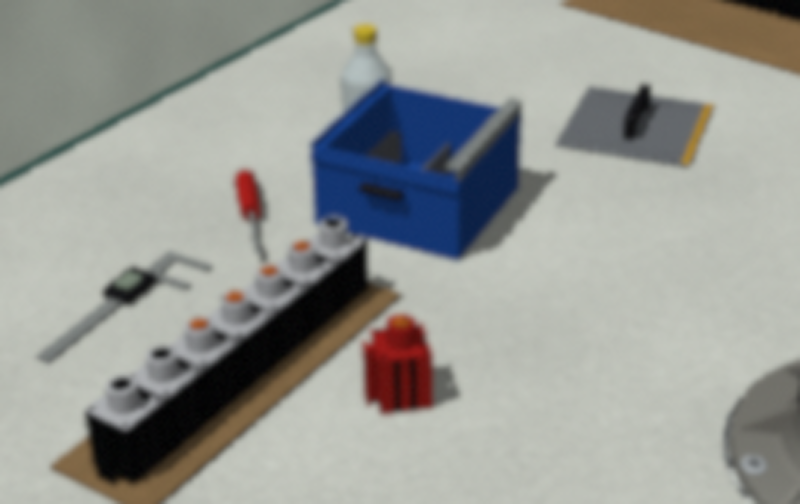

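```bash
cat >> h.py <<'E'
def plugs(c):
    h=cv2.cvtColor(c["img"],cv2.COLOR_RGB2HSV)
    m=((h[...,0]>=6)&(h[...,0]<=17)&(h[...,1]>150)&(h[...,2]>90)).astype(np.uint8)
    n,l,s,ce=cv2.connectedComponentsWithStats(m)
    return [(s[i,4],ce[i]) for i in range(1,n) if s[i,4]>=8]
E
python3 - <<'E'
from h import *
np.set_printoptions(precision=4,suppress=True)
a=camera("top");b=camera("side")
for c in (a,b):
    print("cam")
    for s,p in plugs(c): print(s,p,onz(c,p,.085))
P={}
for q in ["lip","rim","cover_grip","cover_hook","pocket0","bottle_mid"]:
    A=landmark_of(a,q);B=landmark_of(b,q)
    if q=="pocket0":
        for x in A:
            for y in B:
                t=tri([(a,x["point"]),(b,y["point"])]); e=np.linalg.norm(proj(a,t)-x["point"])+np.linalg.norm(proj(b,t)-y["point"])
                if e<4: print(q,t,e,x["conf"],y["conf"])
    elif A and B:
        t=tri([(a,A[0]["point"]),(b,B[0]["point"])]); print(q,t,proj(a,t)-A[0]["point"],proj(b,t)-B[0]["point"])
for q in ["case","cover_grip","sheet"]:
  for c,n in((a,"top"),(b,"side")):
    for d in outline_of(c,q)[:2]:
        m=d["mask"].astype(np.uint8); r=cv2.minAreaRect(np.argwhere(m)[:,::-1].astype(np.float32)); print(q,n,d["conf"],m.sum(),np.round(cv2.boxPoints(r),1).tolist())
E
```

```text
cam
25 [239.8  207.44] [0.5416 0.1815 0.085 ]
31 [260.4839 206.4516] [0.5438 0.1309 0.085 ]
30 [198.8667 209.6333] [0.5368 0.2818 0.085 ]
31 [219.5806 208.5484] [0.5392 0.231  0.085 ]
46 [244.1304 266.3478] [0.3988 0.1687 0.085 ]
8 [ 45.5 283. ] [0.3575 0.6574 0.085 ]
383 [ 66.1358 304.5117] [0.3067 0.6007 0.085 ]
385 [ 82.4442 305.0779] [0.306  0.5593 0.085 ]
87 [ 93.092  304.4598] [0.3078 0.5326 0.085 ]
16 [ 55.0625 304.375 ] [0.3066 0.6291 0.085 ]
14 [ 55.8571 311.5714] [0.2895 0.626  0.085 ]
17 [ 54.8235 318.7059] [0.2725 0.6276 0.085 ]
cam
21 [324.6667 248.4762] [0.3955 0.1733 0.085 ]
950 [235.8853 388.0895] [0.265  0.6304 0.085 ]
lip [ 0.5084 -0.1167  0.1155] [-0.286  -0.4334] [0.3996 0.0189]
rim [ 0.664  -0.1009  0.0963] [-0.3264 -0.4894] [0.4459 0.0655]
cover_grip [ 0.4713 -0.409   0.0406] [-1.2147 -1.6936] [ 1.4939 -0.1327]
cover_hook [ 0.3989 -0.4447 -0.0223] [1.6735 2.4574] [-2.2003  0.2271]
pocket0 [ 0.5438 -0.0759 -0.0037] 1.356412311254824 0.89 0.87
pocket0 [ 0.6132 -0.069  -0.0046] 1.4320428377803749 0.69 0.87
pocket0 [ 0.5592 -0.155  -0.0053] 3.494314110360122 0.68 0.
[... 939 characters left out ...]
8438], [426.29998779296875, 197.6999969482422]]
sheet top 0.76 3144 [[149.1999969482422, 196.10000610351562], [295.29998779296875, 188.5], [297.6000061035156, 232.10000610351562], [151.5, 239.6999969482422]]
sheet top 0.37 460 [[146.8000030517578, 205.39999389648438], [171.8000030517578, 202.8000030517578], [174.10000610351562, 225.10000610351562], [149.10000610351562, 227.8000030517578]]
sheet side 0.61 1250 [[206.89999389648438, 294.8999938964844], [319.20001220703125, 234.8000030517578], [333.5, 261.3999938964844], [221.10000610351562, 321.6000061035156]]
sheet side 0.53 3254 [[290.20001220703125, 221.5], [296.6000061035156, 165.5], [367.20001220703125, 173.5], [360.8999938964844, 229.5]]
```

```bash
cat >> h.py <<'E'
def go(*pts):
    """pts: (x,y,z,yaw of tool y in deg or None); prints shift in tool axes (before its turn) and turn units"""
    o=get_obs(); p=np.array(o["tool_pos"]); r=R.from_quat(o["eef_rot"])
    yv=r.apply([0,1,0]); yaw=np.degrees(np.arctan2(yv[1],yv[0])); print("t",round(o["time"],1),"at",np.round(p,4),"yaw",round(yaw,2))
    for x,y,z,w in pts:
        t=np.radians(yaw); ty=np.array([np.cos(t),np.sin(t),0]); tx=np.array([-ty[1],ty[0],0]); d=np.array([x,y,z])-p
        s=1000*np.array([d@tx,d@ty,-d[2]]); k=0
        if w is not None: k=-(((w-yaw+180)%360)-180)/8; yaw=w
        print("shift",np.round(s,1),"turn",round(k,2)); p=np.array([x,y,z])
E
python3 - <<'E'
from h import *
go((.36,-.5,.26,None),(.54,.2,.26,2.65))
E
```

```text
t 2.3 at [ 0.1485 -0.6584  0.2055] yaw -77.29
shift [ 241.2 -108.   -54.5] turn 0
shift [ 329.6 -643.3   -0. ] turn -9.99
```

Call:
{"fn": "drive_tool", "kwargs": {
  "increments": [
    [40,-18,-9,0],
    [40,-18,-9,0],
    [40,-18,-9,0],
    [40,-18,-9,0],
    [40,-18,-9,0],
    [40,-18,-9,0],
    [22,-43,0,0],
    [22,-43,0,0],
    [22,-43,0,0],
    [22,-43,0,0],
    [22,-43,0,0]
  ],
  "claw": -1
}}

```text
time: 3.4
tool_pos: [0.419, -0.2645, 0.2598]
eef_rot: [0.994, 0.111, 0.0, 0.0]
force: [1.3, -0.6, -0.4]
opening: 1.003
gripper_force: 0.0
```

Call:
{"fn": "drive_tool", "kwargs": {
  "increments": [
    [22,-43,0,0],
    [22,-43,0,0],
    [22,-43,0,0],
    [22,-43,0,0],
    [22,-43,0,0],
    [22,-43,0,0],
    [22,-43,0,0],
    [22,-43,0,0],
    [22,-43,0,0],
    [22,-43,0,0],
    [0,0,0,-1],
    [0,0,0,-1],
    [0,0,0,-1],
    [0,0,0,-1],
    [0,0,0,-1],
    [0,0,0,-1],
    [0,0,0,-1],
    [0,0,0,-1],
    [0,0,0,-1],
    [0,0,0,-1]
  ]
}}

```text
time: 5.4
tool_pos: [0.539, 0.2014, 0.2596]
eef_rot: [0.688, 0.726, 0.0, 0.0]
force: [0.1, -0.6, 0.2]
opening: 1.001
gripper_force: 0.0
```

```bash
python3 - <<'E'
from h import *
np.set_printoptions(precision=4,suppress=True)
go((.54,.2,.26,2.65)); print(get_obs()["qpos"])
c=camera("wrist"); save(c,"w1.png"); print(c["origin"],c["orientation"],c["fovy"],c["k1"])
for s,p in plugs(c): print(s,p,onz(c,p,.085),onz(c,p,.08))
E
```

```text
t 5.4 at [0.539  0.2014 0.2596] yaw 3.03
shift [-1.5  1.  -0.4] turn 0.05
[ 0.1759  0.3085 -0.7903  1.7321  0.2339  1.1982 -0.6239]
[0.535  0.2751 0.4401] [-0.1303 -0.0034  0.0263  0.9911] 61.221123811605565 -0.023096970401397035
185 [315.1297 101.2216] [0.5345 0.2805 0.085 ] [0.5345 0.2806 0.08  ]
171 [315.0702 151.1988] [0.5371 0.2299 0.085 ] [0.5372 0.2293 0.08  ]
153 [314.6078 197.7516] [0.5393 0.1794 0.085 ] [0.5394 0.178  0.08  ]
214 [185.  200.5] [0.3978 0.1687 0.085 ] [0.3959 0.1672 0.08  ]
139 [314.5396 241.1871] [0.5419 0.1287 0.085 ] [0.542  0.1266 0.08  ]
```

View pics/w1.png

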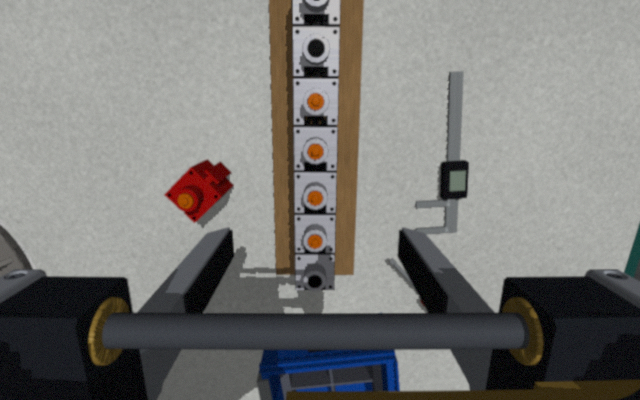

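```bash
python3 - <<'E'
from h import *
go((.5429,.1306,.12,2.75),(.5429,.1306,.069,None))
E
```

```text
t 5.5 at [0.5389 0.2014 0.2595] yaw 3.56
shift [-70.9  -0.4 139.5] turn 0.1
shift [ 0.  0. 51.] turn 0
```

Call:
{"fn": "drive_tool", "kwargs": {
  "increments": [
    [-35,0,20,0.1],
    [-36,0,20,0],
    [0,0,30,0],
    [0,0,30,0],
    [0,0,30,0],
    [0,0,10,0],
    [0,0,0,0],
    [0,0,0,0]
  ],
  "claw": 0,
  "squeeze": 30
}}

```text
time: 6.25
tool_pos: [0.5424, 0.1309, 0.1207]
eef_rot: [0.696, 0.719, 0.001, 0.0]
force: [0.3, -0.9, -0.4]
opening: 0.503
gripper_force: 0.0
```

```bash
python3 - <<'E'
from h import *
go((.5429,.1306,.069,2.75)); print(get_obs()["opening"],get_obs()["force"])
c=camera("wrist"); save(c,"w2.png")
for s,p in plugs(c): print(s,p,onz(c,p,.086))
E
```

```text
t 6.2 at [0.5424 0.1309 0.1207] yaw 1.86
shift [-0.4  0.5 51.7] turn -0.11
0.5033734121892708 [ 0.33098732 -0.86679036 -0.39041828]
613 [311.87438825  61.32626427] [0.53703443 0.23099861 0.086     ]
510 [313.16470588 146.58431373] [0.5393876  0.18027355 0.086     ]
578 [ 94.5        157.63148789] [0.39858081 0.16889416 0.086     ]
436 [314.41972477 222.41513761] [0.54181065 0.1295497  0.086     ]
```

View pics/w2.png

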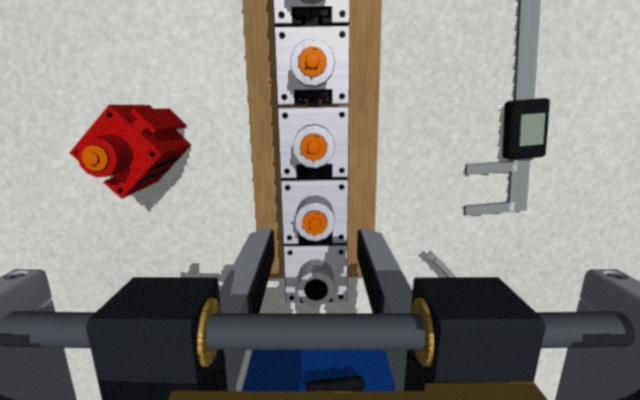

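Call:
{"fn": "drive_tool", "kwargs": {
  "increments": [
    [-1,0,30,-0.1],
    [0,0,21,0],
    [0,0,0,0],
    [0,0,0,0]
  ]
}}

```text
time: 6.7
tool_pos: [0.5424, 0.13, 0.0698]
eef_rot: [0.69, 0.724, 0.0, 0.0]
force: [0.5, -0.3, -0.0]
opening: 0.499
gripper_force: 0.0
```

Call:
{"fn": "drive_tool", "kwargs": {
  "increments": [
    [0,0,0,0],
    [0,0,0,0],
    [0,0,0,0],
    [0,0,0,0],
    [0,0,0,0],
    [0,0,0,0]
  ],
  "claw": 1,
  "squeeze": 30
}}

```text
time: 7.3
tool_pos: [0.5422, 0.1297, 0.0693]
eef_rot: [0.69, 0.724, 0.0, 0.0]
force: [-1.2, -1.0, 9.0]
opening: 0.281
gripper_force: 30.0
```

Call:
{"fn": "drive_tool", "kwargs": {
  "increments": [
    [0,0,-8,0],
    [0,0,-10,0],
    [0,0,-10,0],
    [0,0,-10,0],
    [0,0,-10,0],
    [0,0,-15,0],
    [0,0,-20,0],
    [0,0,-30,0],
    [0,0,-30,0],
    [0,0,0,0]
  ]
}}

```text
time: 8.3
tool_pos: [0.5435, 0.1305, 0.216]
eef_rot: [0.69, 0.724, 0.002, 0.002]
force: [-0.1, -0.1, -2.7]
opening: 0.281
gripper_force: 30.0
```

```bash
python3 - <<'E'
from h import *
print(get_obs()["opening"],get_obs()["force"])
go((.56,-.22,.22,9))
c=camera("side"); print([(d["conf"],d["point"]) for d in landmark_of(c,"pocket0")])
E
```

```text
0.2810514712459751 [-0.13632948 -0.12481445 -2.73928141]
t 8.3 at [0.5435 0.1305 0.216 ] yaw 2.71
shift [-350.8   -0.    -4. ] turn -0.79
[(0.88, [332.4, 217.0]), (0.84, [329.3, 197.7]), (0.75, [343.9, 204.1])]
```

Call:
{"fn": "drive_tool", "kwargs": {
  "increments": [
    [-30,0,0,-0.8],
    [-40,0,0,0],
    [-40,0,0,0],
    [-40,0,0,0],
    [-40,0,0,0],
    [-40,0,0,0],
    [-40,0,0,0],
    [-40,0,0,0],
    [-40,0,0,0],
    [0,0,0,0],
    [0,0,0,0]
  ]
}}

```text
time: 9.5
tool_pos: [0.5931, -0.2168, 0.2101]
eef_rot: [0.649, 0.761, -0.0, -0.001]
force: [0.2, 0.1, -1.7]
opening: 0.279
gripper_force: 30.0
```

```bash
python3 - <<'E'
from h import *
np.set_printoptions(precision=4,suppress=True)
go((.56,-.22,.22,9))
c=camera("wrist"); save(c,"w3.png")
for q,z in (("pocket0",.004),("lip",.107),("rim",.096)):
    for d in landmark_of(c,q)[:5]: print(q,round(d["conf"],2),d["point"],onz(c,d["point"],z))
E
```

```text
t 9.5 at [ 0.5931 -0.2168  0.2101] yaw 9.02
shift [  2.1 -33.2  -9.9] turn 0.0
pocket0 0.83 [351.3, 36.1] [ 0.607  -0.0662  0.004 ]
pocket0 0.75 [318.4, 225.9] [ 0.6065 -0.281   0.004 ]
pocket0 0.67 [289.9, 114.0] [ 0.5542 -0.1559  0.004 ]
pocket0 0.63 [289.8, 37.3] [ 0.5431 -0.0776  0.004 ]
pocket0 0.57 [347.8, 112.1] [ 0.6174 -0.1437  0.004 ]
rim 0.87 [420.7, 62.9] [ 0.6609 -0.0957  0.096 ]
```

View pics/w3.png

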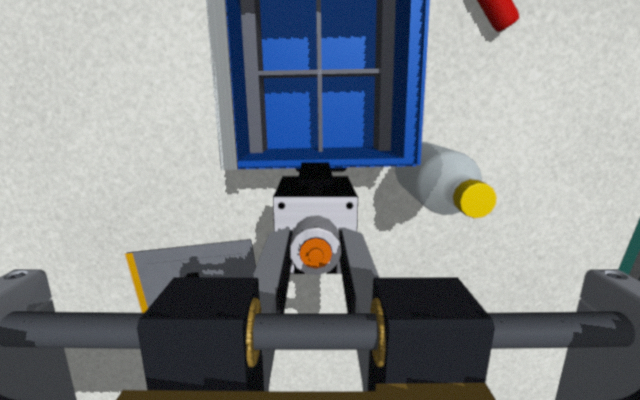

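```bash
python3 - <<'E'
from h import *
go((.6173,-.1440,.20,9.5),(.6173,-.1440,.069,None))
E
```

```text
t 9.7 at [ 0.5938 -0.2149  0.2114] yaw 9.22
shift [66.2 34.6 11.4] turn -0.04
shift [  0.   0. 131.] turn 0
```

Call:
{"fn": "drive_tool", "kwargs": {
  "increments": [
    [22,11.5,4,0],
    [22,11.5,4,0],
    [22,11.5,4,0],
    [0,0,0,0],
    [0,0,0,0],
    [0,0,0,0]
  ]
}}

```text
time: 10.3
tool_pos: [0.6173, -0.1462, 0.1996]
eef_rot: [0.649, 0.761, -0.0, 0.0]
force: [-0.7, -0.7, -2.6]
opening: 0.281
gripper_force: 30.0
```

```bash
python3 - <<'E'
from h import *
go((.6173,-.1440,.069,9.5))
E
```

```text
t 10.3 at [ 0.6173 -0.1462  0.1996] yaw 9.09
shift [  2.2   0.4 130.6] turn -0.05
```

Call:
{"fn": "drive_tool", "kwargs": {
  "increments": [
    [2,0.5,20,-0.05],
    [0,0,25,0],
    [0,0,25,0],
    [0,0,20,0],
    [0,0,15,0],
    [0,0,10,0],
    [0,0,10,0],
    [0,0,5,0],
    [0,0,0,0],
    [0,0,0,0]
  ]
}}

```text
time: 11.3
tool_pos: [0.6179, -0.1437, 0.07]
eef_rot: [0.646, 0.763, 0.0, 0.0]
force: [0.4, -0.5, -3.2]
opening: 0.278
gripper_force: 30.0
```

Call:
{"fn": "drive_tool", "kwargs": {
  "increments": [
    [0,0,1,0],
    [0,0,1,0],
    [0,0,0,0],
    [0,0,0,0]
  ]
}}

```text
time: 11.7
tool_pos: [0.6181, -0.1439, 0.0684]
eef_rot: [0.646, 0.763, 0.0, 0.001]
force: [-2.5, -0.8, 5.9]
opening: 0.281
gripper_force: 30.0
```

Call:
{"fn": "drive_tool", "kwargs": {
  "increments": [
    [0,0,0,0],
    [0,0,0,0],
    [0,0,0,0],
    [0,0,-20,0],
    [0,0,-30,0],
    [0,0,-40,0],
    [0,0,-40,0],
    [0,0,0,0]
  ],
  "claw": 0.2
}}

```text
time: 12.5
tool_pos: [0.6202, -0.1436, 0.203]
eef_rot: [0.646, 0.763, 0.002, 0.003]
force: [0.7, 0.6, -0.9]
opening: 0.404
gripper_force: 0.0
```

```bash
python3 - <<'E'
from h import *
go((.5394,.1803,.12,2.75),(.5394,.1803,.069,None))
c=camera("top"); save(c,"t2.png")
for s,p in plugs(c): 
    if p[0]>150: print(s,p,onz(c,p,.085))
cv2.imwrite("pics/t2c.png",cv2.resize(c["img"][120:260,180:460,::-1],(800,400),interpolation=cv2.INTER_CUBIC))
E
```

```text
t 12.5 at [ 0.6202 -0.1436  0.203 ] yaw 9.51
shift [332.8 -26.2  83. ] turn 0.84
shift [ 0.  0. 51.] turn 0
27 [371.22222222 175.62962963] [ 0.61987049 -0.14341169  0.085     ]
28 [240.         207.53571429] [0.54140069 0.18096431 0.085     ]
31 [198.90322581 209.67741935] [0.53668849 0.2817246  0.085     ]
31 [219.58064516 208.5483871 ] [0.5391903  0.23096026 0.085     ]
47 [244.19148936 266.36170213] [0.39879962 0.16855339 0.085     ]
```

View pics/t2c.png

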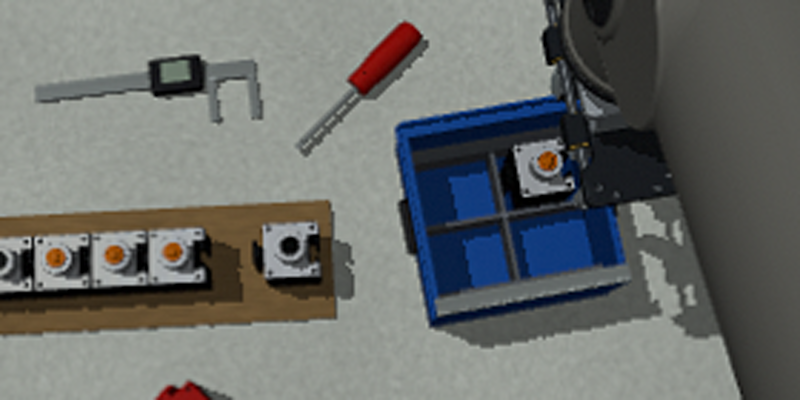

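Call:
{"fn": "drive_tool", "kwargs": {
  "increments": [
    [30,-3,0,0],
    [42,-3,0,0],
    [42,-3,0,0],
    [42,-3,0,0],
    [42,-3,0,0],
    [42,-4,5,0],
    [42,-4,20,0],
    [40,-3,28,0],
    [11,0,28,0.8],
    [0,0,0,0],
    [0,0,0,0],
    [0,0,0,0]
  ],
  "claw": 0
}}

```text
time: 13.75
tool_pos: [0.5377, 0.1795, 0.1173]
eef_rot: [0.687, 0.726, 0.0, 0.0]
force: [0.8, -0.8, 0.5]
opening: 0.5
gripper_force: 0.0
```

```bash
python3 - <<'E'
from h import *
c=camera("wrist")
for s,p in plugs(c): print(s,p,onz(c,p,.086))
go((.5394,.1803,.069,2.75))
E
```

```text
637 [319.59811617  58.24175824] [0.5346924  0.28093521 0.086     ]
530 [318.71320755 145.13773585] [0.53709739 0.23021474 0.086     ]
449 [318.02672606 222.23162584] [0.53957126 0.17952241 0.086     ]
518 [106.92471042 225.54440154] [0.39860567 0.16926258 0.086     ]
t 13.8 at [0.538  0.1795 0.1175] yaw 3.1
shift [ 0.7  1.5 48.5] turn 0.04
```

Call:
{"fn": "drive_tool", "kwargs": {
  "increments": [
    [0,1.5,25,0.05],
    [0,0,23,0],
    [0,0,0,0],
    [0,0,0,0]
  ]
}}

```text
time: 14.2
tool_pos: [0.539, 0.1801, 0.0695]
eef_rot: [0.69, 0.723, 0.0, 0.0]
force: [0.2, 0.5, 0.9]
opening: 0.501
gripper_force: 0.0
```

Call:
{"fn": "drive_tool", "kwargs": {
  "increments": [
    [0,0,0,0],
    [0,0,0,0],
    [0,0,0,0],
    [0,0,0,0],
    [0,0,0,0]
  ],
  "claw": 1
}}

```text
time: 14.7
tool_pos: [0.5393, 0.1806, 0.0693]
eef_rot: [0.69, 0.724, 0.001, 0.0]
force: [1.2, -1.4, 7.4]
opening: 0.277
gripper_force: 30.0
```

Call:
{"fn": "drive_tool", "kwargs": {
  "increments": [
    [0,0,-8,0],
    [0,0,-10,0],
    [0,0,-10,0],
    [0,0,-10,0],
    [0,0,-10,0],
    [0,0,-15,0],
    [0,0,-20,0],
    [0,0,-30,0],
    [0,0,-20,0],
    [0,0,0,0],
    [0,0,0,0]
  ]
}}

```text
time: 15.8
tool_pos: [0.5385, 0.1803, 0.2016]
eef_rot: [0.69, 0.724, 0.0, 0.0]
force: [0.2, -0.8, -3.2]
opening: 0.282
gripper_force: 30.0
```

```bash
python3 - <<'E'
from h import *
go((.605,-.0658,.20,9.5),(.605,-.0658,.069,None))
E
```

```text
t 15.8 at [0.5385 0.1803 0.2016] yaw 2.69
shift [-249.    54.9    1.6] turn -0.85
shift [  0.   0. 131.] turn 0
```

Call:
{"fn": "drive_tool", "kwargs": {
  "increments": [
    [-25,5,0,0],
    [-38,8.5,0,0],
    [-38,8.5,0,0],
    [-38,8.5,0,0],
    [-38,8.5,0,0],
    [-37,8,0,0],
    [-35,8,0,-0.85],
    [0,0,0,0],
    [0,0,0,0],
    [0,0,0,0]
  ]
}}

```text
time: 16.8
tool_pos: [0.6046, -0.0645, 0.2007]
eef_rot: [0.646, 0.763, -0.0, -0.001]
force: [0.6, 0.5, -2.7]
opening: 0.28
gripper_force: 30.0
```

```bash
python3 - <<'E'
from h import *
go((.605,-.0658,.069,9.5))
E
```

```text
t 16.8 at [ 0.6046 -0.0645  0.2007] yaw 9.53
shift [ -1.4   0.2 131.7] turn 0.0
```

Call:
{"fn": "drive_tool", "kwargs": {
  "increments": [
    [-1.5,0,20,0],
    [0,0,25,0],
    [0,0,25,0],
    [0,0,20,0],
    [0,0,15,0],
    [0,0,10,0],
    [0,0,10,0],
    [0,0,5,0],
    [0,0,2,0],
    [0,0,0,0],
    [0,0,0,0]
  ]
}}

```text
time: 17.9
tool_pos: [0.6058, -0.0672, 0.07]
eef_rot: [0.646, 0.763, 0.0, 0.0]
force: [-1.3, -0.6, -2.9]
opening: 0.282
gripper_force: 30.0
```

Call:
{"fn": "drive_tool", "kwargs": {
  "increments": [
    [0,0,0,0],
    [0,0,0,0],
    [0,0,0,0],
    [0,0,-20,0],
    [0,0,-30,0],
    [0,0,-40,0],
    [0,0,-40,0],
    [0,0,0,0]
  ],
  "claw": 0.2
}}

```text
time: 18.7
tool_pos: [0.608, -0.0668, 0.205]
eef_rot: [0.646, 0.763, 0.002, 0.003]
force: [0.8, 0.5, -0.9]
opening: 0.401
gripper_force: 0.0
```

```bash
python3 - <<'E'
from h import *
go((.5371,.2302,.12,2.75))
c=camera("top")
for s,p in plugs(c): 
    if p[0]>150: print(s,p,onz(c,p,.085))
E
```

```text
t 18.7 at [ 0.608  -0.0668  0.205 ] yaw 9.5
shift [304.6 -20.9  85. ] turn 0.84
17 [340.17647059 180.94117647] [ 0.60662035 -0.06554185  0.085     ]
31 [198.90322581 209.67741935] [0.53668849 0.2817246  0.085     ]
31 [219.58064516 208.5483871 ] [0.5391903  0.23096026 0.085     ]
47 [244.19148936 266.36170213] [0.39879962 0.16855339 0.085     ]
```

Call:
{"fn": "drive_tool", "kwargs": {
  "increments": [
    [28,-2,0,0],
    [40,-3,0,0],
    [40,-3,0,0],
    [40,-3,0,0],
    [40,-3,0,0],
    [42,-3,5,0],
    [40,-2,25,0],
    [35,-2,27,0.8],
    [0,0,28,0],
    [0,0,0,0],
    [0,0,0,0]
  ],
  "claw": 0
}}

```text
time: 19.85
tool_pos: [0.5341, 0.2297, 0.1142]
eef_rot: [0.688, 0.726, -0.001, -0.0]
force: [0.6, -0.1, 1.0]
opening: 0.503
gripper_force: 0.0
```

```bash
python3 - <<'E'
from h import *
c=camera("wrist")
for s,p in plugs(c): print(s,p,onz(c,p,.086))
go((.5371,.2302,.069,2.75))
E
```

```text
548 [321.03832117 146.02737226] [0.5347561  0.28020589 0.086     ]
461 [320.29501085 224.164859  ] [0.53727151 0.22946985 0.086     ]
178 [112.70786517 289.73033708] [0.39542014 0.17287766 0.086     ]
t 19.9 at [0.5348 0.2297 0.1151] yaw 3.08
shift [ 0.4  2.3 46.1] turn 0.04
```

Call:
{"fn": "drive_tool", "kwargs": {
  "increments": [
    [0,2.5,22,0.05],
    [0,0,23,0],
    [0,0,0,0],
    [0,0,0,0]
  ]
}}

```text
time: 20.3
tool_pos: [0.5375, 0.2301, 0.0708]
eef_rot: [0.691, 0.723, 0.0, 0.0]
force: [0.3, -0.1, 0.8]
opening: 0.502
gripper_force: 0.0
```

Call:
{"fn": "drive_tool", "kwargs": {
  "increments": [
    [0,0,0,0],
    [0,0,0,0],
    [0,0,0,0],
    [0,0,0,0],
    [0,0,0,0]
  ],
  "claw": 1
}}

```text
time: 20.8
tool_pos: [0.5373, 0.2305, 0.0704]
eef_rot: [0.69, 0.724, 0.0, 0.0]
force: [-1.7, -1.2, 8.5]
opening: 0.281
gripper_force: 30.0
```

Call:
{"fn": "drive_tool", "kwargs": {
  "increments": [
    [0,0,-8,0],
    [0,0,-10,0],
    [0,0,-10,0],
    [0,0,-10,0],
    [0,0,-10,0],
    [0,0,-15,0],
    [0,0,-20,0],
    [0,0,-30,0],
    [0,0,-20,0],
    [0,0,0,0],
    [0,0,0,0]
  ]
}}

```text
time: 21.9
tool_pos: [0.5369, 0.2302, 0.2028]
eef_rot: [0.69, 0.724, 0.0, 0.0]
force: [0.2, 0.2, -2.3]
opening: 0.275
gripper_force: 30.0
```

```bash
python3 - <<'E'
from h import *
go((.5548,-.1555,.20,9.5),(.5548,-.1555,.069,None))
E
```

```text
t 21.9 at [0.5369 0.2302 0.2028] yaw 2.69
shift [-3.861e+02 -2.000e-01  2.800e+00] turn -0.85
shift [  0.   0. 131.] turn 0
```

Call:
{"fn": "drive_tool", "kwargs": {
  "increments": [
    [-26,0,0,0],
    [-40,0,0,0],
    [-40,0,0,0],
    [-40,0,0,0],
    [-40,0,0,0],
    [-40,0,0,0],
    [-40,0,0,0],
    [-40,0,0,0],
    [-40,0,0,0],
    [-40,0,0,-0.85],
    [0,0,0,0],
    [0,0,0,0],
    [0,0,0,0]
  ]
}}

```text
time: 23.2
tool_pos: [0.5547, -0.154, 0.2018]
eef_rot: [0.646, 0.763, 0.0, -0.001]
force: [-1.0, 1.4, -1.6]
opening: 0.282
gripper_force: 30.0
```

```bash
python3 - <<'E'
from h import *
go((.5548,-.1555,.0695,9.5))
E
```

```text
t 23.2 at [ 0.5547 -0.154   0.2018] yaw 9.51
shift [ -1.5  -0.2 132.3] turn 0.0
```

Call:
{"fn": "drive_tool", "kwargs": {
  "increments": [
    [-1.5,0,20,0],
    [0,0,25,0],
    [0,0,25,0],
    [0,0,20,0],
    [0,0,15,0],
    [0,0,10,0],
    [0,0,10,0],
    [0,0,5,0],
    [0,0,2.5,0],
    [0,0,0,0],
    [0,0,0,0]
  ]
}}

```text
time: 24.3
tool_pos: [0.5556, -0.1568, 0.0705]
eef_rot: [0.646, 0.763, 0.0, 0.0]
force: [-0.2, -0.3, -2.3]
opening: 0.279
gripper_force: 30.0
```

Call:
{"fn": "drive_tool", "kwargs": {
  "increments": [
    [0,0,0,0],
    [0,0,0,0],
    [0,0,0,0],
    [0,0,-20,0],
    [0,0,-30,0],
    [0,0,-40,0],
    [0,0,-40,0],
    [0,0,0,0]
  ],
  "claw": 0.2
}}

```text
time: 25.1
tool_pos: [0.5579, -0.1568, 0.2053]
eef_rot: [0.646, 0.763, 0.001, 0.003]
force: [0.4, -0.5, 0.3]
opening: 0.398
gripper_force: 0.0
```

```bash
python3 - <<'E'
from h import *
go((.5348,.2802,.118,2.75))
E
```

```text
t 25.1 at [ 0.5579 -0.1568  0.2053] yaw 9.5
shift [434.8  49.4  87.3] turn 0.84
```

Call:
{"fn": "drive_tool", "kwargs": {
  "increments": [
    [27,3,0,0],
    [41,5,0,0],
    [41,5,0,0],
    [41,5,0,0],
    [41,5,0,0],
    [41,5,0,0],
    [41,5,0,0],
    [41,5,5,0],
    [41,5,25,0],
    [41,4,27,0],
    [39,4,28,0.8],
    [0,0,0,0],
    [0,0,0,0],
    [0,0,0,0]
  ],
  "claw": 0
}}

```text
time: 26.5
tool_pos: [0.5343, 0.2799, 0.1152]
eef_rot: [0.688, 0.726, 0.0, 0.0]
force: [-0.2, -0.8, 0.7]
opening: 0.502
gripper_force: 0.0
```

```bash
python3 - <<'E'
from h import *
c=camera("wrist")
for s,p in plugs(c): print(s,p,onz(c,p,.086))
go((.5348,.2802,.0695,2.75))
E
```

```text
461 [316.09327549 223.80694143] [0.53480265 0.27938743 0.086     ]
t 26.6 at [0.5346 0.2795 0.1155] yaw 3.05
shift [ 0.7  0.2 46. ] turn 0.04
```

Call:
{"fn": "drive_tool", "kwargs": {
  "increments": [
    [0,0,23,0.05],
    [0,0,23,0],
    [0,0,0,0],
    [0,0,0,0]
  ]
}}

```text
time: 26.95
tool_pos: [0.5344, 0.28, 0.0699]
eef_rot: [0.691, 0.723, 0.0, 0.0]
force: [-0.2, -0.1, 0.9]
opening: 0.499
gripper_force: 0.0
```

Call:
{"fn": "drive_tool", "kwargs": {
  "increments": [
    [0,0,0,0],
    [0,0,0,0],
    [0,0,0,0],
    [0,0,0,0],
    [0,0,0,0]
  ],
  "claw": 1
}}

```text
time: 27.45
tool_pos: [0.5344, 0.281, 0.0698]
eef_rot: [0.69, 0.724, 0.001, 0.0]
force: [1.1, -0.5, 7.2]
opening: 0.28
gripper_force: 30.0
```

Call:
{"fn": "drive_tool", "kwargs": {
  "increments": [
    [0,0,-8,0],
    [0,0,-10,0],
    [0,0,-10,0],
    [0,0,-10,0],
    [0,0,-10,0],
    [0,0,-15,0],
    [0,0,-20,0],
    [0,0,-30,0],
    [0,0,-20,0],
    [0,0,0,0],
    [0,0,0,0]
  ]
}}

```text
time: 28.55
tool_pos: [0.5338, 0.2806, 0.2023]
eef_rot: [0.69, 0.724, 0.0, 0.0]
force: [-0.3, -0.1, -2.0]
opening: 0.282
gripper_force: 30.0
```

```bash
python3 - <<'E'
from h import *
go((.5425,-.0765,.20,9.5),(.5425,-.0765,.069,None))
E
```

```text
t 28.6 at [0.5338 0.2806 0.2023] yaw 2.69
shift [-357.1   -8.1    2.3] turn -0.85
shift [  0.   0. 131.] turn 0
```

Call:
{"fn": "drive_tool", "kwargs": {
  "increments": [
    [-30,-1,0,0],
    [-41,-1,0,0],
    [-41,-1,0,0],
    [-41,-1,0,0],
    [-41,-1,0,0],
    [-41,-1,0,0],
    [-41,-1,0,0],
    [-41,-1,0,0],
    [-40,0,0,-0.85],
    [0,0,0,0],
    [0,0,0,0],
    [0,0,0,0]
  ]
}}

```text
time: 29.75
tool_pos: [0.5423, -0.0751, 0.2014]
eef_rot: [0.646, 0.763, -0.0, -0.001]
force: [0.7, 0.4, -1.8]
opening: 0.279
gripper_force: 30.0
```

```bash
python3 - <<'E'
from h import *
go((.5425,-.0765,.0695,9.5))
E
```

```text
t 29.8 at [ 0.5423 -0.0751  0.2014] yaw 9.51
shift [ -1.4  -0.  131.9] turn 0.0
```

Call:
{"fn": "drive_tool", "kwargs": {
  "increments": [
    [-1.5,0,20,0],
    [0,0,25,0],
    [0,0,25,0],
    [0,0,20,0],
    [0,0,15,0],
    [0,0,10,0],
    [0,0,10,0],
    [0,0,5,0],
    [0,0,2.5,0],
    [0,0,0,0],
    [0,0,0,0]
  ]
}}

```text
time: 30.85
tool_pos: [0.5432, -0.0777, 0.07]
eef_rot: [0.646, 0.763, 0.0, 0.0]
force: [-0.6, 0.5, -2.2]
opening: 0.284
gripper_force: 30.0
```

Call:
{"fn": "drive_tool", "kwargs": {
  "increments": [
    [0,0,0,0],
    [0,0,0,0],
    [0,0,0,0],
    [0,0,-20,0],
    [0,0,-30,0],
    [0,0,-40,0],
    [0,0,-40,0],
    [0,0,0,0]
  ],
  "claw": 0.2
}}

```text
time: 31.65
tool_pos: [0.5455, -0.0776, 0.2046]
eef_rot: [0.646, 0.763, 0.002, 0.003]
force: [0.1, 0.4, 0.1]
opening: 0.404
gripper_force: 0.0
```

Call:
{"fn": "drive_tool", "kwargs": {
  "increments": [
    [30,0,-10,0],
    [40,0,-5,0],
    [40,0,0,0],
    [40,0,0,0],
    [40,0,0,0],
    [0,0,0,0],
    [0,0,0,0]
  ]
}}

```text
time: 32.35
tool_pos: [0.5113, 0.1102, 0.2142]
eef_rot: [0.645, 0.764, -0.0, 0.0]
force: [-0.6, -0.3, -0.5]
opening: 0.399
gripper_force: 0.0
```

```bash
python3 - <<'E'
from h import *
c=camera("top"); b=camera("side")
print([(x["conf"],x["point"],onz(c,x["point"],.028)) for x in landmark_of(c,"cover_grip")[:3]])
print([(x["conf"],x["point"],onz(c,x["point"],0)) for x in landmark_of(c,"cover_hook")[:3]])
print([(x["conf"],x["point"],onz(b,x["point"],.028)) for x in landmark_of(b,"cover_grip")[:3]])
print([(x["conf"],x["point"],onz(b,x["point"],0)) for x in landmark_of(b,"cover_hook")[:3]])
for s,p in plugs(c): 
    if p[0]>150: print(s,p,onz(c,p,.085))
cv2.imwrite("pics/t3c.png",cv2.resize(c["img"][120:290,290:530,::-1],(800,567),interpolation=cv2.INTER_CUBIC))
E
```

```text
[(0.9, [470.8, 238.0], array([ 0.46620842, -0.40971454,  0.028     ]))]
[(0.81, [475.8, 259.9], array([ 0.41003474, -0.43096803,  0.        ]))]
[(0.79, [406.8, 175.6], array([ 0.46574634, -0.41225027,  0.028     ]))]
[(0.83, [427.0, 188.8], array([ 0.38446252, -0.41269634,  0.        ]))]
27 [371.22222222 175.62962963] [ 0.61987049 -0.14341169  0.085     ]
27 [340.96296296 180.44444444] [ 0.60787307 -0.06752342  0.085     ]
30 [377.86666667 200.56666667] [ 0.55668998 -0.15777897  0.085     ]
28 [346.07142857 205.42857143] [ 0.54502762 -0.07876054  0.085     ]
```

View pics/t3c.png

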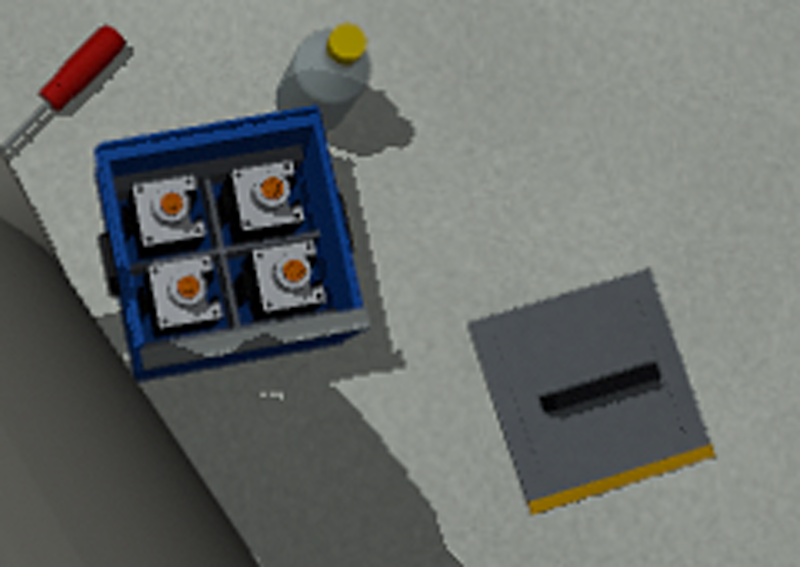

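```bash
python3 - <<'E'
from h import *
go((.492,-.495,.22,17))
E
```

```text
t 32.6 at [0.5117 0.1087 0.2144] yaw 9.41
shift [-592.4 -118.2   -5.6] turn -0.95
```

Call:
{"fn": "drive_tool", "kwargs": {
  "increments": [
    [-32,-8,-5,0],
    [-40,-8,0,0],
    [-40,-8,0,0],
    [-40,-8,0,0],
    [-40,-8,0,0],
    [-40,-8,0,0],
    [-40,-8,0,0],
    [-40,-8,0,0],
    [-40,-8,0,0],
    [-40,-8,0,0],
    [-40,-8,0,0],
    [-40,-8,0,0],
    [-40,-8,0,0],
    [-40,-8,0,0],
    [-40,-6,0,-0.95],
    [0,0,0,0],
    [0,0,0,0],
    [0,0,0,0]
  ]
}}

```text
time: 34.45
tool_pos: [0.4929, -0.493, 0.2193]
eef_rot: [0.594, 0.804, 0.0, -0.0]
force: [-0.1, -0.2, 0.1]
opening: 0.4
gripper_force: 0.0
```

```bash
python3 - <<'E'
from h import *
go((.466,-.411,.12,17)); print(get_obs()["qpos"])
c=camera("wrist"); save(c,"w5.png")
for q,z in (("cover_grip",.028),("cover_hook",0)):
    print([(x["conf"],x["point"],onz(c,x["point"],z)) for x in landmark_of(c,q)[:3]])
g=c["img"].astype(int)
m=((g.max(2)<45)).astype(np.uint8); m[300:]=0
n,l,s,ce=cv2.connectedComponentsWithStats(m)
for i in range(1,n):
    if s[i,4]>150:
        r=cv2.minAreaRect(np.argwhere(l==i)[:,::-1].astype(np.float32)); print(s[i],np.round(ce[i],1),r)
E
```

```text
t 34.5 at [ 0.4929 -0.493   0.2193] yaw 17.08
shift [86.3 -1.7 99.3] turn 0.01
[ 1.02633849  0.49330383 -0.4776647   1.50791611  0.23537393  1.19818233
  0.80951249]
[(0.88, [316.9, 93.6], array([ 0.46852096, -0.40900752,  0.028     ]))]
[(0.82, [249.3, 93.8], array([ 0.39500168, -0.43066387,  0.        ]))]
[ 312   49   16   91 1170] [319.7  93.6] ((319.53369140625, 93.92292785644531), (13.493412971496582, 90.20596313476562), 1.7899105548858643)
[260 231  22  69 668] [272.5 272. ] ((275.52178955078125, 266.692138671875), (13.678567886352539, 70.87564086914062), 17.03776741027832)
[350 231  22  69 656] [358.5 271.5] ((356.21923828125, 266.1890869140625), (71.1397476196289, 12.525733947753906), 74.47589111328125)
[ 130  277  108   23 2187] [187.6 288.5] ((183.49996948242188, 287.9999694824219), (106.99998474121094, 21.999996185302734), -0.0)
[ 393  278  106   22 2034] [442.5 289.2] ((445.5, 288.5), (21.0, 105.0), 90.0)
```

View pics/w5.png

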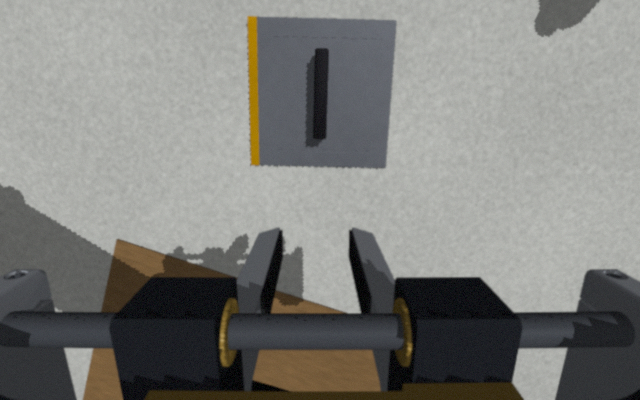

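```bash
python3 - <<'E'
from h import *
c=camera("wrist"); g=c["img"].astype(int); m=g.max(2)<45
rows=range(54,134); cols=[np.where(m[r,305:335])[0].mean()+305 for r in rows]; k=np.polyfit(rows,cols,1); print(k)
rr=np.where(m[:,313:329].sum(1)>6)[0]; rr=rr[rr<200]; print(rr.min(),rr.max())
A=onz(c,(np.polyval(k,rr.min()),rr.min()),.037);B=onz(c,(np.polyval(k,rr.max()),rr.max()),.033)
print(A,B,np.linalg.norm(A-B),(A+B)/2,"yaw",np.degrees(np.arctan2(-(A-B)[0],(A-B)[1])))
# panel corners at z=.005
h=cv2.cvtColor(c["img"],cv2.COLOR_RGB2HSV); y=((h[...,0]>15)&(h[...,0]<32)&(h[...,1]>180)&(h[...,2]>120)); y[200:]=0
q=np.argwhere(y)[:,::-1].astype(np.float32); P=np.array([onz(c,p,.005)[:2] for p in q]); r=cv2.minAreaRect(P.astype(np.float32)*1000); print(r)
ctr=(A+B)/2
go((ctr[0],ctr[1],.06,17.),(ctr[0],ctr[1],.012,None))
E
```

```text
[-2.49296765e-02  3.21818425e+02]
49 138
[ 0.45965659 -0.36724818  0.037     ] [ 0.48389475 -0.45248873  0.033     ] 0.08870986377795073 [ 0.47177567 -0.40986846  0.035     ] yaw 15.873110290028716
((400.2015686035156, -429.1790466308594), (8.598184585571289, 157.42526245117188), 15.753706932067871)
t 34.6 at [ 0.4932 -0.4929  0.2199] yaw 17.15
shift [ 85.6   4.  159.9] turn 0.02
shift [ 0.  0. 48.] turn 0
```

Call:
{"fn": "drive_tool", "kwargs": {
  "increments": [
    [40,1,20,0.15],
    [43,1,40,0],
    [0,0,40,0],
    [0,0,40,0],
    [0,0,20,0],
    [0,0,0,0],
    [0,0,0,0]
  ]
}}

```text
time: 35.35
tool_pos: [0.4734, -0.4195, 0.0663]
eef_rot: [0.602, 0.798, 0.0, 0.0]
force: [0.4, -0.3, 0.5]
opening: 0.403
gripper_force: 0.0
```

```bash
python3 - <<'E'
from h import *
go((.472,-.4095,.012,15.8))
E
```

```text
t 35.4 at [ 0.4734 -0.4195  0.0663] yaw 15.93
shift [10.   1.4 54.3] turn 0.02
```

Call:
{"fn": "drive_tool", "kwargs": {
  "increments": [
    [10,1.5,20,0],
    [0,0,20,0],
    [0,0,14,0],
    [0,0,0,0],
    [0,0,0,0]
  ]
}}

```text
time: 35.85
tool_pos: [0.4721, -0.4101, 0.0124]
eef_rot: [0.603, 0.798, 0.0, 0.0]
force: [0.2, 0.3, -0.2]
opening: 0.397
gripper_force: 0.0
```

Call:
{"fn": "drive_tool", "kwargs": {
  "increments": [
    [0,0,0,0],
    [0,0,0,0],
    [0,0,0,0],
    [0,0,0,0],
    [0,0,0,0],
    [0,0,0,0]
  ],
  "claw": 1,
  "squeeze": 20
}}

```text
time: 36.45
tool_pos: [0.472, -0.4099, 0.012]
eef_rot: [0.602, 0.798, 0.0, 0.0]
force: [0.1, -0.4, 6.9]
opening: 0.151
gripper_force: 20.0
```

Call:
{"fn": "drive_tool", "kwargs": {
  "increments": [
    [0,0,-10,0],
    [0,0,-20,0],
    [0,0,-30,0],
    [0,0,-40,0],
    [0,0,-40,0],
    [0,0,-20,0],
    [0,0,0,0],
    [0,0,0,0]
  ]
}}

```text
time: 37.25
tool_pos: [0.4711, -0.4095, 0.171]
eef_rot: [0.603, 0.798, -0.0, -0.0]
force: [-1.0, 0.7, -4.8]
opening: 0.144
gripper_force: 20.0
```

```bash
python3 - <<'E'
from h import *
o=get_obs();print(o["opening"],o["force"],o["torque"])
u=np.array([np.cos(np.radians(9.5)),np.sin(np.radians(9.5))]); C=np.array([.580,-.110])
t=C+u*.012
go((t[0],t[1],.17,9.5))
c=camera("side"); save(c,"s4.png"); cv2.imwrite("pics/s4c.png",cv2.resize(c["img"][100:260,270:490,::-1],(800,582)))
E
```

```text
0.14447470386255953 [-1.02404004  0.67650742 -4.77896656] [-0.03006019 -0.07000331  0.03103975]
t 37.2 at [ 0.4711 -0.4095  0.171 ] yaw 15.9
shift [256.9 198.7   1. ] turn 0.8
```

View pics/s4c.png

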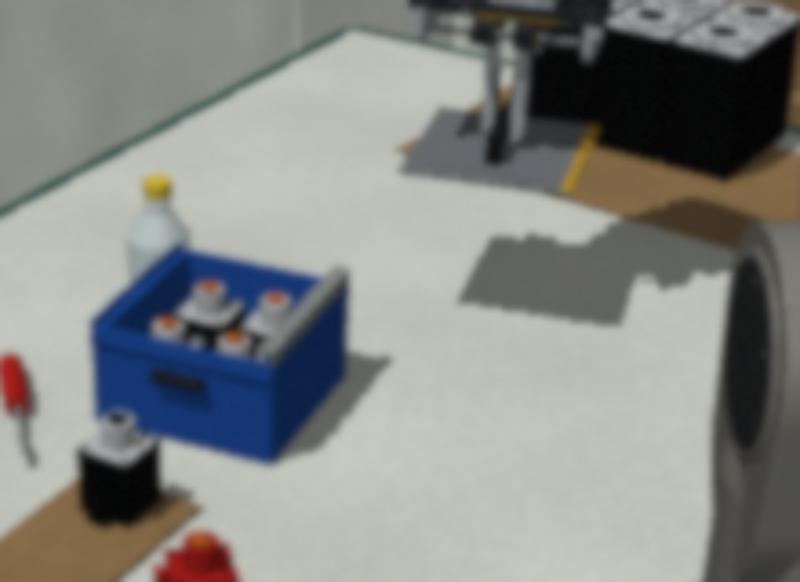

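```bash
python3 - <<'E'
from h import *
for n in("top","side"):
    c=camera(n); h=cv2.cvtColor(c["img"],cv2.COLOR_RGB2HSV)
    y=((h[...,0]>22)&(h[...,0]<34)&(h[...,1]>150)&(h[...,2]>80)).astype(np.uint8)
    k,l,s,ce=cv2.connectedComponentsWithStats(y)
    for i in range(1,k):
        if s[i,4]>8: print(n,s[i],ce[i],onz(c,ce[i],.143 if n=="top" else .138))
    for d in landmark_of(c,"bottle_mid")[:1]: print(d["conf"],d["point"],onz(c,d["point"],.075))
    for d in outline_of(c,"bottle_mid")[:1]:
        q=np.argwhere(d["mask"]); print(q.min(0),q.max(0))
        if n=="top":
            P=[]
            for p in q[:,::-1]: P.append(onz(c,p,.05))
            P=np.array(P); U=np.array([np.cos(np.radians(9.5)),np.sin(np.radians(9.5))]); X=(P[:,:2]-[.58,-.11])@U; print("case x range",X.min(),X.max())
E
```

```text
top [388 127  12  11  92] [393.61956522 132.17391304] [ 0.71328395 -0.19183906  0.143     ]
top [488 260  18   9  36] [496.69444444 264.47222222] [ 0.39434506 -0.42139928  0.143     ]
top [474 267  14   7  29] [479.48275862 270.03448276] [ 0.38243663 -0.37900771  0.143     ]
0.65 [388.1, 140.0] [ 0.71589466 -0.19200241  0.075     ]
[126 374] [157 401]
case x range 0.08118442879502444 0.16347646966706092
side [311 149   5   5  22] [312.90909091 151.09090909] [ 0.71742657 -0.1994973   0.138     ]
0.51 [313.6, 169.1] [ 0.71046119 -0.19156277  0.075     ]
[148 305] [175 321]
```

```bash
cat >> h.py <<'E'
def W(x,y,yaw=9.5,C=(.580,-.110)):
    t=np.radians(yaw); return C[0]+x*np.cos(t)-y*np.sin(t), C[1]+x*np.sin(t)+y*np.cos(t)
def case(p,yaw=9.5,C=(.580,-.110)):
    t=np.radians(yaw); d=np.array(p[:2])-C; return np.array([d[0]*np.cos(t)+d[1]*np.sin(t),-d[0]*np.sin(t)+d[1]*np.cos(t)])*1000
E
python3 - <<'E'
from h import *
go((*W(.0115,.003),.185,9.5))
E
```

```text
t 37.6 at [ 0.4714 -0.4094  0.1706] yaw 15.91
shift [259.8 198.3 -14.4] turn 0.8
```

Call:
{"fn": "drive_tool", "kwargs": {
  "increments": [
    [14,10,-5,0],
    [25,19,-5,0],
    [25,19,-5,0],
    [25,19,0,0],
    [25,19,0,0],
    [25,19,0,0],
    [25,19,0,0],
    [25,19,0,0],
    [25,19,0,0],
    [25,19,0,0],
    [20,17,0,0],
    [0,0,0,0.4],
    [0,0,0,0.4],
    [0,0,0,0],
    [0,0,0,0],
    [0,0,0,0]
  ]
}}

```text
time: 39.2
tool_pos: [0.5909, -0.1062, 0.1865]
eef_rot: [0.646, 0.764, 0.0, -0.0]
force: [-0.3, 0.3, -2.8]
opening: 0.15
gripper_force: 20.0
```

```bash
python3 - <<'E'
from h import *
go((*W(.0115,.003),.130,9.5)); c=camera("wrist"); save(c,"w6.png")
for q,z in (("cover_hook",.17),("lip",.107),("rim",.096)): print(q,[(d["conf"],d["point"],case(onz(c,d["point"],z))) for d in landmark_of(c,q)[:2]])
E
```

```text
t 39.2 at [ 0.5909 -0.1062  0.1865] yaw 9.58
shift [ 1.1  0.1 56.5] turn 0.01
cover_hook [(0.62, [181.1, 235.3], array([-72.57301251,  -1.82962401]))]
lip []
rim []
```

View pics/w6.png

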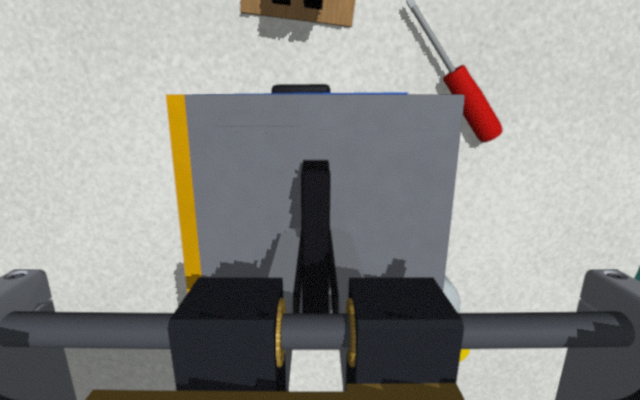

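Call:
{"fn": "drive_tool", "kwargs": {
  "increments": [
    [1,0,15,0],
    [0,0,20,0],
    [0,0,15,0],
    [0,0,10,0],
    [0,0,7,0],
    [0,0,0,0],
    [0,0,0,0],
    [0,0,0,0]
  ],
  "squeeze": 14
}}

```text
time: 40.2
tool_pos: [0.5913, -0.1053, 0.1201]
eef_rot: [0.646, 0.763, 0.0, 0.0]
force: [1.1, 0.5, -3.1]
opening: 0.147
gripper_force: 14.0
```

```bash
python3 - <<'E'
from h import *
o=get_obs(); print(case(o["tool_pos"])); go((*W(.0115,.003),.130,9.5)); c=camera("side"); cv2.imwrite("pics/s5c.png",cv2.resize(c["img"][130:250,280:400,::-1],(600,600),interpolation=cv2.INTER_CUBIC))
print([(d["conf"],d["point"],case(onz(c,d["point"],.104))) for d in landmark_of(c,"cover_hook")[:2]])
print([(d["conf"],d["point"],case(onz(c,d["point"],.107))) for d in landmark_of(c,"lip")[:2]])
E
```

```text
[11.93985861  2.71968926]
t 40.2 at [ 0.5913 -0.1053  0.1201] yaw 9.5
shift [ 0.3 -0.4 -9.9] turn 0.0
[(0.62, [352.3, 185.3], array([-73.89676913,  -2.24087814]))]
[(0.75, [352.2, 181.8], array([-66.48929288, -18.03139821]))]
```

View pics/s5c.png

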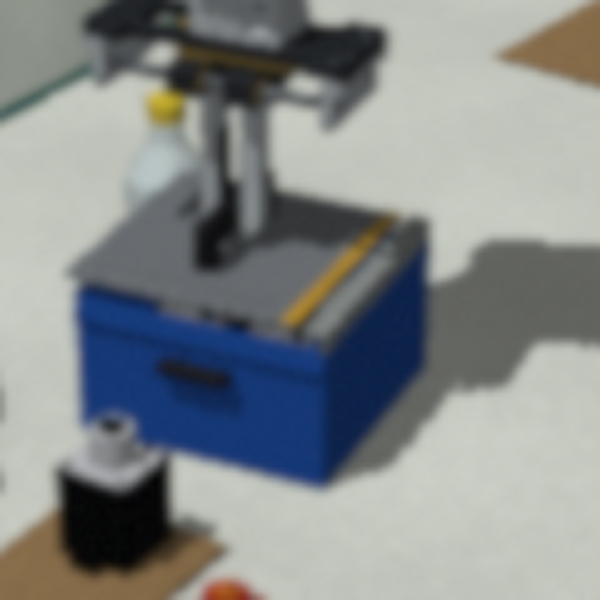

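Call:
{"fn": "drive_tool", "kwargs": {
  "increments": [
    [0,0,2,0],
    [0,0,2,0],
    [0,0,1,0],
    [0,0,1,0],
    [0,0,0,0],
    [0,0,0,0]
  ]
}}

```text
time: 40.95
tool_pos: [0.5908, -0.1054, 0.1136]
eef_rot: [0.646, 0.763, -0.0, -0.0]
force: [-2.9, 0.0, 0.5]
opening: 0.151
gripper_force: 14.0
```

Call:
{"fn": "drive_tool", "kwargs": {
  "increments": [
    [0,0,1,0],
    [0,0,1,0],
    [0,0,0,0],
    [0,0,0,0]
  ]
}}

```text
time: 41.35
tool_pos: [0.5908, -0.1054, 0.1114]
eef_rot: [0.646, 0.763, -0.0, -0.0]
force: [-4.0, -1.9, 2.9]
opening: 0.149
gripper_force: 14.0
```

Call:
{"fn": "drive_tool", "kwargs": {
  "increments": [
    [0,0,1,0],
    [0,0,1,0],
    [0,0,0,0],
    [0,0,0,0]
  ]
}}

```text
time: 41.75
tool_pos: [0.5909, -0.1055, 0.1103]
eef_rot: [0.646, 0.763, -0.0, 0.0]
force: [-10.0, -1.7, 17.3]
opening: 0.149
gripper_force: 14.0
```

```bash
python3 - <<'E'
from h import *
o=get_obs(); print(o["tool_pos"][2],o["force"],o["torque"],o["opening"]); c=camera("side"); cv2.imwrite("pics/s6c.png",cv2.resize(c["img"][160:220,285:375,::-1],(800,533),interpolation=cv2.INTER_CUBIC))
E
```

```text
0.11033117877282132 [-10.00896464  -1.72212184  17.30460038] [-0.31475722  2.12060829  0.06368869] 0.14927561463133426
```

View pics/s6c.png

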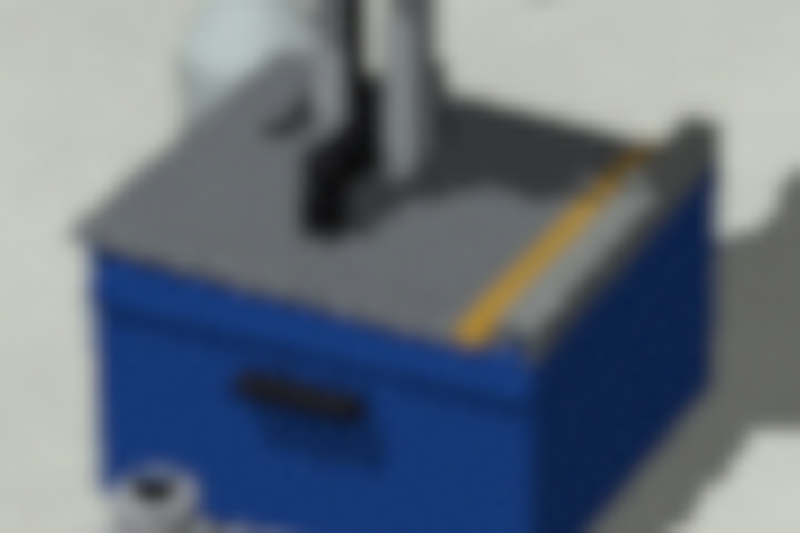

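Call:
{"fn": "drive_tool", "kwargs": {
  "increments": [
    [0,-1,-0.5,0],
    [0,-1,0,0],
    [0,-1,0,0],
    [0,-1,0,0],
    [0,0,0,0]
  ]
}}

```text
time: 42.3
tool_pos: [0.5876, -0.1058, 0.1103]
eef_rot: [0.646, 0.763, 0.001, 0.001]
force: [5.0, -0.1, 5.2]
opening: 0.154
gripper_force: 14.0
```

Call:
{"fn": "drive_tool", "kwargs": {
  "increments": [
    [0,-1,0,0],
    [0,-1,0,0],
    [0,-1,0,0],
    [0,-1,0,0],
    [0,0,0,0],
    [0,0,0,0]
  ]
}}

```text
time: 42.9
tool_pos: [0.5841, -0.1056, 0.1103]
eef_rot: [0.646, 0.764, 0.001, 0.001]
force: [7.8, 3.9, 2.5]
opening: 0.155
gripper_force: 14.0
```

```bash
python3 - <<'E'
from h import *
o=get_obs(); print(o["tool_pos"],case(o["tool_pos"]),o["force"],o["torque"],o["opening"]); c=camera("side"); cv2.imwrite("pics/s7c.png",cv2.resize(c["img"][160:220,285:375,::-1],(800,533),interpolation=cv2.INTER_CUBIC))
E
```

```text
[ 0.58414002 -0.10559285  0.11032584] [4.81062749 3.66340653] [7.75860354 3.9255119  2.45737678] [ 0.99290945 -2.1840526   0.06876215] 0.15533930995390238
```

View pics/s7c.png

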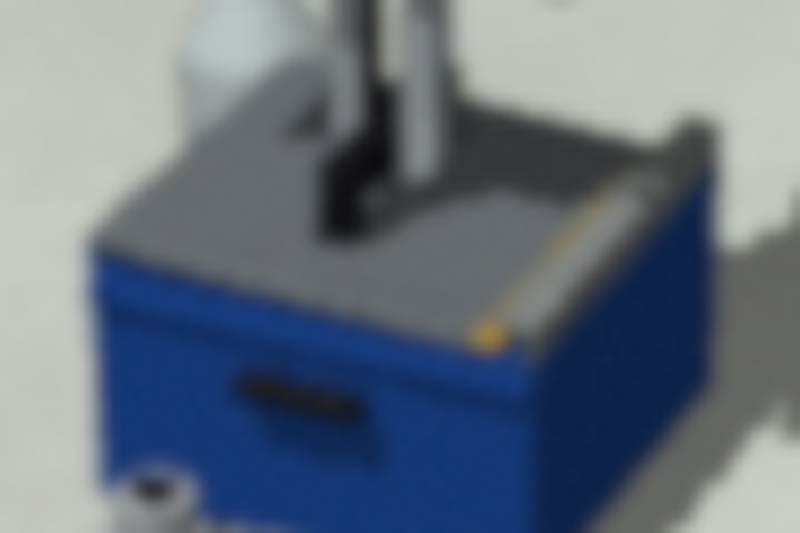

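Call:
{"fn": "drive_tool", "kwargs": {
  "increments": [
    [0,-1,0,0],
    [0,-0.5,0,0],
    [0,0,-1,0],
    [0,0,-1,0],
    [0,0,-1,0],
    [0,0,-1,0],
    [0,0,-1,0],
    [0,0,-1,0],
    [0,0,-1,0],
    [0,0,-1,0],
    [0,0,0,0]
  ]
}}

```text
time: 44.05
tool_pos: [0.5807, -0.1067, 0.1172]
eef_rot: [0.646, 0.763, -0.0, -0.001]
force: [1.5, -0.1, -5.7]
opening: 0.151
gripper_force: 14.0
```

Call:
{"fn": "drive_tool", "kwargs": {
  "increments": [
    [0,0,-1,0],
    [0,0,-1,0],
    [0,0,-1,0],
    [0,0,-1,0],
    [0,0,0,0],
    [0,0,0,0]
  ]
}}

```text
time: 44.65
tool_pos: [0.5812, -0.107, 0.1218]
eef_rot: [0.646, 0.763, -0.0, -0.0]
force: [-3.4, -0.3, -9.1]
opening: 0.157
gripper_force: 14.0
```

```bash
python3 - <<'E'
from h import *
o=get_obs(); print(o["tool_pos"],case(o["tool_pos"]),o["force"],o["torque"],o["opening"]); c=camera("side"); cv2.imwrite("pics/s8c.png",cv2.resize(c["img"][160:220,285:375,::-1],(800,533),interpolation=cv2.INTER_CUBIC))
E
```

```text
[ 0.58123681 -0.10701855  0.12182416] [1.71193039 2.73642901] [-3.42717655 -0.28508324 -9.13270713] [-0.06109693  0.36281002 -0.04627737] 0.15746429041741514
```

View pics/s8c.png

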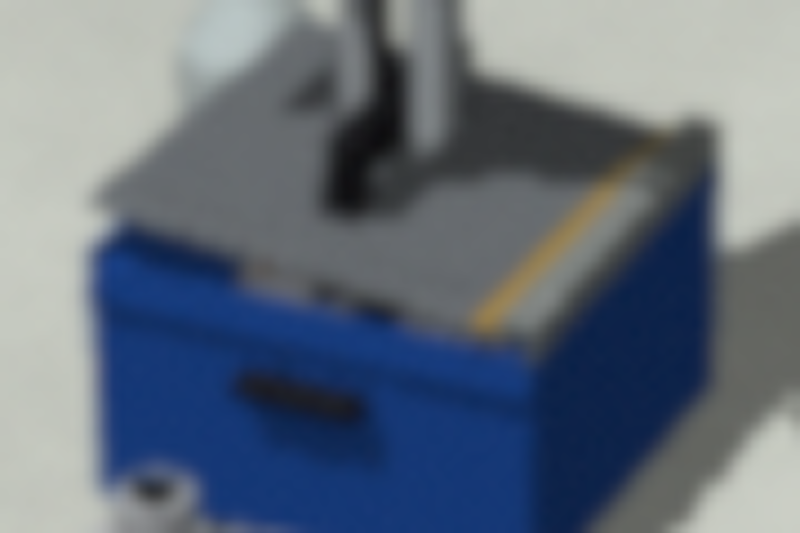

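Call:
{"fn": "drive_tool", "kwargs": {
  "increments": [
    [0,-1,0,0],
    [0,-1,0,0],
    [0,-0.5,0,0],
    [0,0,0,0],
    [0,0,0,0]
  ]
}}

```text
time: 45.2
tool_pos: [0.5794, -0.1072, 0.1222]
eef_rot: [0.646, 0.763, 0.0, 0.0]
force: [2.8, 0.3, -6.8]
opening: 0.16
gripper_force: 14.0
```

Call:
{"fn": "drive_tool", "kwargs": {
  "increments": [
    [0,0,1,0],
    [0,0,1,0],
    [0,0,2,0],
    [0,0,2,0],
    [0,0,2,0],
    [0,0,2,0],
    [0,0,1,0],
    [0,0,1,0],
    [0,0,0,0],
    [0,0,0,0]
  ]
}}

```text
time: 46.2
tool_pos: [0.5791, -0.1073, 0.11]
eef_rot: [0.646, 0.763, 0.0, 0.0]
force: [-0.1, -0.5, -3.4]
opening: 0.146
gripper_force: 14.0
```

Call:
{"fn": "drive_tool", "kwargs": {
  "increments": [
    [0,0,1,0],
    [0,0,1,0],
    [0,0,0,0],
    [0,0,0,0]
  ]
}}

```text
time: 46.6
tool_pos: [0.5793, -0.1073, 0.1091]
eef_rot: [0.646, 0.763, 0.0, 0.0]
force: [-5.5, 0.1, 13.7]
opening: 0.146
gripper_force: 14.0
```

```bash
python3 - <<'E'
from h import *
o=get_obs(); print(o["tool_pos"],case(o["tool_pos"]),o["force"],o["torque"])
c=camera("side")
print([(d["conf"],d["point"],case(onz(c,d["point"],.124))) for d in landmark_of(c,"cover_grip")[:2]])
E
```

```text
[ 0.57932409 -0.10733455  0.10905569] [-0.22671238  2.74045242] [-5.51925297  0.08931504 13.70268903] [-0.00194049  1.33097331  0.02969851]
[]
```

Call:
{"fn": "drive_tool", "kwargs": {
  "increments": [
    [0,0,-0.5,0],
    [0,0,0,0],
    [0,0,0,0],
    [0,0,0,0],
    [0,0,0,0],
    [0,0,-10,0],
    [0,0,-30,0],
    [0,0,-40,0],
    [0,0,-40,0]
  ],
  "claw": 0.3
}}

```text
time: 47.6
tool_pos: [0.5787, -0.107, 0.2304]
eef_rot: [0.646, 0.763, 0.0, -0.0]
force: [0.5, 0.2, -0.1]
opening: 0.348
gripper_force: 0.0
```

Call:
{"fn": "drive_tool", "kwargs": {
  "increments": [
    [20,0,0,0],
    [40,0,0,0],
    [40,0,0,0],
    [40,0,0,0],
    [40,0,0,0],
    [0,0,0,0],
    [0,0,0,0],
    [0,0,0,0]
  ]
}}

```text
time: 48.4
tool_pos: [0.5495, 0.0693, 0.2288]
eef_rot: [0.646, 0.763, -0.0, 0.0]
force: [-0.0, -0.6, 0.5]
opening: 0.346
gripper_force: 0.0
```

```bash
python3 - <<'E'
from h import *
c=camera("side");t=camera("top")
for q,z in (("cover_grip",.124),("cover_hook",.096),("lip",.107),("rim",.096)):
  for k in(c,t): print(q,[(round(d["conf"],2),np.round(case(onz(k,d["point"],z)),1)) for d in landmark_of(k,q)[:1]])
A=cv2.resize(c["img"][150:230,280:400,::-1],(800,533),interpolation=cv2.INTER_CUBIC)[:, :400]
a=cv2.resize(c["img"][155:235,285:385,::-1],(500,400),interpolation=cv2.INTER_CUBIC); b=cv2.resize(t["img"][140:245,300:420,::-1],(300,262),interpolation=cv2.INTER_CUBIC)
o=np.zeros((400,800,3),np.uint8); o[:,:500]=a; o[:262,500:]=b; cv2.imwrite("pics/fin.png",o)
g=t["img"]; h=cv2.cvtColor(g,cv2.COLOR_RGB2HSV); m=(g.max(2)<40).astype(np.uint8); m[:140]=0;m[240:]=0;m[:,:310]=0;m[:,410:]=0
n,l,s,ce=cv2.connectedComponentsWithStats(m)
for i in range(1,n):
    if s[i,4]>40:
        P=np.array([case(onz(t,p,.133)) for p in np.argwhere(l==i)[:,::-1]],np.float32); print(s[i],cv2.minAreaRect(P))
E
```

```text
cover_grip [(0.75, array([ 4.2, -5. ]))]
cover_grip [(0.79, array([-5. ,  4.2]))]
cover_hook [(0.91, array([-82.4,  15.9]))]
cover_hook [(0.94, array([-66.9,  -1.5]))]
lip [(0.82, array([-71.6,   7.1]))]
lip [(0.74, array([-75.1,  -7.8]))]
rim [(0.57, array([81.3,  1. ]))]
rim []
[333 164  48  76 349] ((-18.789947509765625, -13.427780151367188), (208.3040008544922, 69.31097412109375), 20.167842864990234)
```

View pics/fin.png

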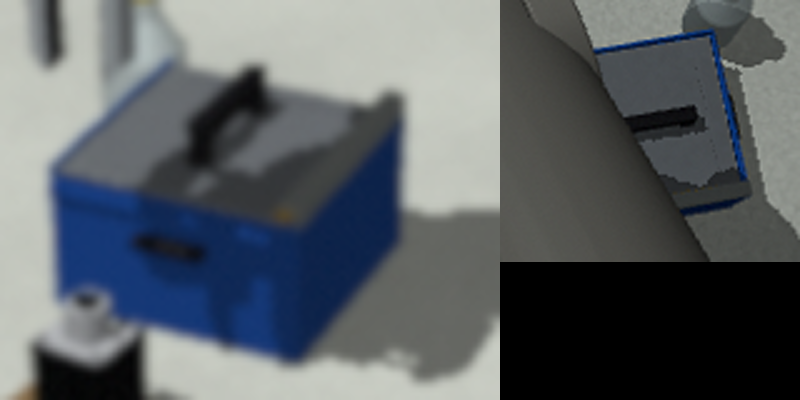

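The cover lies flat inside the rim with its yellow band hidden under the lip; the arm is clear.

```bash
python3 -c "
from station import *
print(job_done())"
```

```text
the job is handed in; nothing more can be done
None
```

I put all four finished housings upright in the case pockets, hooked the cover under the lip and lowered it flat, and handed the job in after about 48 s; no verdict came back. In the last pictures the cover lies flat inside the rim, with its yellow band under the lip.

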